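# Press the squeezer's sieve plate home and park the presser on the saucer

## Robot

A 6-joint arm with a two-finger parallel gripper is mounted at the origin on the work surface. World frame = base frame: x ahead of the robot, y to its left, z up, the work surface at z = 0. Lengths are in mm, angles in rad, forces in N, time in s.
With the tool pointing down it reaches from about 400 to 925 mm from the base axis. Payload 12.5 kg.
Tool frame: the origin (TCP) lies between the finger pads; the fingertips stand 11 mm ahead of it and the grasp point (between the pads) lies 8 mm behind it (env.tip_extent is the distance from the TCP to the fingertips, in mm); x points along the fingers, z is the direction in which the jaws open and shut, and the axes are right-handed (so a half turn about x gives the same grasp; the last joint's range is limited). The gripper opens to 95 mm and grips with 3 to 60 N. Pads are 20 mm wide; open, the fingers measure 119 mm over their backs; the gripper's body (75 mm by 180 mm) begins 59 mm behind the grasp point.
Start: joints at [1.176, 0.491, 1.559, -0, 1.092, -0.106], TCP at [177.984, 599.139, 225.661] pointing down, gripper open.
Joint ranges: [-3.1, 3.1], [-0.84, 2.19], [0.05, 2.79], [-1.13, 4.28], [0.06, 2.93], [-2.69, 2.69]. Speed limits (rad/s): [2.22, 2.22, 2.79, 3.14, 3.14, 3.14].

## Interface

Orientations are given as [roll, pitch, yaw] about the fixed x, y, z axes, in that order (R = Rz(yaw) Ry(pitch) Rx(roll)).
In Python, from cell import status, imaging, env gives the robot as it stands. The module is installed in compiled form; this text tells all that it offers.
- The arm moves only by the tool apply_moves, never from a script. Its argument "increments" is a list of rows, each a list of 5 numbers: the closure, from 0 (fully open) to 1 (shut), then the shift along the tool's x, y, z in mm, then the turn about the tool's x in degrees. A call has 1 to 10 rows; each row shifts and turns the commanded pose from where the row before left it, along the tool's axes as they then stand; what a row does not reach is not made up. A row lasts 1/10 s, in which the tool goes at most 50 mm and 8.59 degrees, less where a joint would pass 70% of its speed; a pose out of reach is approached as far as the arm can. A call with a gripper value outside its range is refused whole. The fingers move at their own pace and stop on an object; the grip force is fixed at half the most. Time passes only in rows, so rows that do not move let the fingers close. It gives the time, the measured TCP pose, the force and the opening at its end, in the units of the state.
- status.state(): the state, without advancing time (a new reading comes with each control period).
- imaging.read_camera(name): name is "scene" or "top"; returns a dict with "pixels" (400x640x3 uint8, red, green, blue), "fovy" (degrees; the focal length in pixels is half the picture's height over the tangent of half this angle, whatever the lens; pixels are square), "cx", "cy" (the principal point, pixels), "R" (3x3) and "t" (3): a world point X has camera coordinates R X + t. Camera axes: x right, y down, z forward; pixel columns grow to the right and rows downward; lengths in mm; the calibration is good to about 2 mm. A picture is of the moment at which its call begins. There is no depth.
- env.job_done(): hands the job in, once; it reports no verdict.
The state is a dict: "t": time; "joints": joint angles; "qvel": joint speeds; "tau": joint torques, N m; "eef_pos": TCP position; "tcp_rot": TCP orientation; "ft_force": force on the tool from outside, world axes, zero at the start; "moment": the same for the moment, N m; "opening": opening from 0.0 (shut) to 1.0 (fully open).
Only numpy, scipy, OpenCV 4.12 (cv2) and the standard library are available. Lean on these libraries where they do the work, as an engineer would, in place of code of your own. Each camera call takes 0.05 s, during which the arm holds its last target. There are 200 camera calls.

## Task

The sprung sieve plate in the white squeezer pot has ridden up and sits crooked: take the squeezer's flat-footed presser and push the plate squarely down until it bottoms out level, leaning on it firmly for about a second once it is home, but with no more than 25 newtons. Then stand the presser upright in the middle of the saucer, gently, and let go. Touch the plate only with the presser, and leave the other things on the sideboard where they stand.

Things in the scene. Friction and masses are not known exactly. Their poses are not given: they have to be found in the camera images.
- presser_grip (a point): The presser, loose upper piece of the white plastic squeezer, standing on the sideboard: flat round foot 56 mm across and 12 mm thick, a round stem 20 mm thick, and on it a square grip block 28 x 28 mm, 42 mm tall, whose top is 85 mm above the foot's underside. This point is the centre of the grip block, 64 mm above the underside; z up, x and y square to the block's flat sides.
- presser_foot (a point): Centre of the flat underside of the presser's foot (same axes as presser_grip).
- presser: The whole presser, 0.12 to 0.26 kg; origin at the centre of the underside of its foot, z up the handle.
- pot: The white plastic pot of the squeezer, the lower piece: round, 86 mm outside, 78 mm bore, rim 62 mm above the sideboard, with a 116 mm flange at its foot, a small spout and two lugs. It is stuck fast to the sideboard. Origin at the centre of its underside, z up.
- plate: Round perforated stainless plate in the pot, 71 mm across, with a rubber lip. Origin at the centre of its upper face, z its normal. It starts 37 to 57 mm above the sideboard, crooked by 3 to 8 degrees. A spring pushes it up and the lip rubs: it slides straight down under a steady 5 to 8 N, tips to follow a flat face laid on it, and stays where it is left.
- plate_top (a point): The same point of the plate (centre of its upper face), z its normal. The plate bottoms out 14 to 24 mm below its start, with its upper face 23 to 33 mm above the sideboard: how far differs and cannot be seen. Short of that it never bears a steady push above 8 N; 12 N or more held steadily means that it is home. The stop is hard, and over 25 N damages the plate.
- saucer_well (a point): The white ceramic saucer, 144 mm across the rim and 14 mm high, loose on the sideboard, 0.35 kg. This point is the centre of its flat round well (104 mm across), on the upper face, 6 mm above the sideboard; z up.
- saucer: The saucer as a body; origin at the centre of its underside.
- jar: Lidded glass jar, 80 mm across, 109 mm tall; bystander, origin at its underside.
- mill: Wooden pepper mill, 52 mm across, 155 mm tall; bystander, origin at its underside.
- mug: White mug, 80 mm across, 90 mm tall; bystander, origin at its underside.
- bowl: Blue-glazed bowl, 130 mm across, 50 mm tall; bystander, origin at its underside.
- shaker: Small glass salt shaker with a steel cap, 38 mm across, 66 mm tall; bystander, origin at its underside.
- tin: Small round metal tin, 52 mm across, 45 mm tall; bystander, origin at its underside.
- oil: Green glass oil bottle, 60 mm across, 190 mm tall; bystander, origin at its underside.
Mind the look-alikes: they are no part of the job. What is shaped like the presser but pink or purple is not meant. Of the things that look like the saucer, take the one that is farthest from the robot's base at the start.

How it is judged (in metres and radians):
On the way:
1. the presser's foot holds the plate down at its bottom stop: a steady push of more than 12 N through the presser, plate level within 3.4 degrees and well below where it started (more than 13 mm) (contact force between presser and plate above 12 N and angle between plate's own z axis and vertical below 0.06 rad and distance of plate from where it was at the start of the episode above 0.013 m), for 0.4 s.
At the end, for the whole second after the job is handed in: The plate is still down (more than 13 mm below its start) and level within 3.4 degrees; the presser stands upright (within 4.6 degrees) on its foot in the saucer's well, within 18 mm of the middle, let go and at rest; the saucer is within 40 mm of where it stood (distance of plate from where it was at the start of the episode above 0.013 m and angle between plate's own z axis and vertical below 0.06 rad and horizontal distance between presser_foot and saucer_well below 0.018 m and angle between presser's own z axis and vertical below 0.08 rad and contact force between presser and saucer above 0.6 N and z of presser_foot in the frame of saucer_well below 0.004 m and contact force between the fingers and presser below 0.1 N and linear speed of each of presser, saucer below 0.02 m/s and distance of saucer from where it was at the start of the episode below 0.04 m); the robot touches nothing.
It fails at once if the plate is pushed with more than 25 N through the presser (contact force between presser and plate above 25 N).
It fails at once if the presser is set down hard on the saucer (more than 90 N) (contact force between presser and saucer above 90 N).
It fails at once if the presser is dropped (moving faster than 0.3 m/s with the fingers off it) (contact force between the fingers and presser below 0.1 N and linear speed of presser above 0.3 m/s).
It fails at once if the robot itself touches the plate (contact force between any of the fingers, the arm and plate above 0.3 N).
It fails at once if another thing on the sideboard is pushed more than 15 mm (distance of any of jar, mill, mug, bowl, shaker, tin, oil from where it was at the start of the episode above 0.015 m).
It also fails if it takes over 67 s, if anything falls off the work surface, if the arm or the gripper's body presses on something with over 40 N, if the wrist force passes 120 N, or if a joint passes its speed limit or range.

## Working session

There is one attempt and no reset: what is moved stays moved. The work goes in short steps, Python scripts to look and compute and a tool call to move; the robot and the scene stay as the last step left them, time stands still between calls to the robot, and variables do not carry over. Pictures are saved under pics/ and viewed, about 8 in all and at most 12, crops included, and the job is handed in when it is done.

Besides the shell and the picture viewer there is one more tool, called after "Request:" as a command line: name --pt "numbers of a row" for each row, then --argument value for the rest. apply_moves: Moves the arm, as the interface text tells. Its arguments: {"type":"object","properties":{"increments":{"type":"array"}},"required":["increments"]}

```bash
mkdir -p pics; cat > h.py <<'E'
import numpy as np, cv2
from cell import status, imaging, env
def cam(n):
    c=imaging.read_camera(n); c['f']=200/np.tan(np.radians(c['fovy'])/2); c['R']=np.array(c['R']);c['t']=np.array(c['t']); c['bgr']=c['pixels'][:,:,::-1].copy(); return c
def ray(c,u,v,z):
    d=c['R'].T@np.array([(u-c['cx'])/c['f'],(v-c['cy'])/c['f'],1]); o=-c['R'].T@c['t']
    return o+d*(z-o[2])/d[2]
def proj(c,X):
    p=c['R']@np.array(X,float)+c['t']; return c['f']*p[:2]/p[2]+[c['cx'],c['cy']]
E
python3 - <<'E'
from h import *
for n in('scene','top'):
    c=cam(n); cv2.imwrite(f'pics/{n}0.png',c['bgr']); print(n,c['fovy'],c['cx'],c['cy'],c['f'],-c['R'].T@c['t'],c['R'].round(3).tolist())
s=status.state(); print({k:np.round(v,3).tolist() for k,v in s.items()})
E
```

```text
scene 43.333822722442704 323.44379317232614 208.8431130601371 503.4238805585954 [1489.27229991 -251.28086456  820.99080421] [[0.247, 0.969, 0.02], [0.599, -0.136, -0.789], [-0.762, 0.207, -0.614]]
top 56.84070574292502 317.36453324048654 203.08474057714113 369.5784136227103 [ 437.83675332  -11.05160472 1165.85341597] [[-0.01, -1.0, -0.002], [-0.993, 0.01, -0.117], [0.117, 0.0, -0.993]]
{'t': 0.1, 'joints': [1.176, 0.491, 1.559, -0.0, 1.092, -0.106], 'qvel': [0.001, -0.002, -0.002, -0.001, -0.0, 0.0], 'tau': [0.002, -61.362, -25.86, 0.069, 0.047, -0.0], 'eef_pos': [177.905, 598.928, 225.119], 'tcp_rot': [3.049, 1.57, -1.952], 'ft_force': [0.217, 0.369, 0.585], 'moment': [0.015, -0.033, 0.008], 'opening': 0.999}
```

View pics/scene0.png

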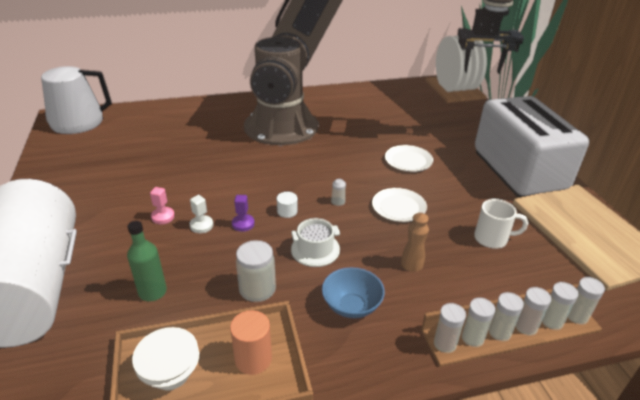

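View pics/top0.png

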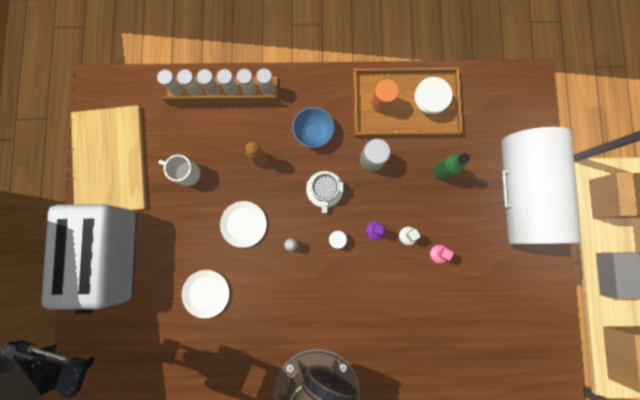

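Scene: white presser at (200,213), between the pink one (162,205) and the purple one (241,212); pot at (316,240); saucers at (400,205) and (408,158). Top: presser (409,236), pot (324,188), saucers (243,224) and (205,293), where the first is farther from the base at about (317,380).

```bash
python3 - <<'E'
from h import *
S=cam('scene');T=cam('top')
def blobs(c,box,s=60,v=120):
    h=cv2.cvtColor(c['bgr'],cv2.COLOR_BGR2HSV); x0,y0,x1,y1=box
    m=np.zeros(h.shape[:2],np.uint8); m[y0:y1,x0:x1]=((h[...,1]<s)&(h[...,2]>v))[y0:y1,x0:x1]
    return m
for nm,c,box in(('presS',S,(180,185,222,240)),('presT',T,(393,220,425,252)),('saucT',T,(210,195,275,252)),('sauc2T',T,(175,265,235,322)),('saucS',S,(365,182,412,225)),('potT',T,(295,160,355,222))):
    m=blobs(c,box); n,l,st,ce=cv2.connectedComponentsWithStats(m); i=1+st[1:,4].argmax(); print(nm,st[i],ce[i].round(1))
    if 'sauc' in nm:
        k=cv2.convexHull(np.argwhere(l==i)[:,::-1].astype(np.float32)); e=cv2.fitEllipse(k); print(e, ray(c,*e[0],14).round(1))
a=cv2.resize(S['bgr'][180:245,175:245],None,fx=5.7,fy=5.7,interpolation=cv2.INTER_CUBIC)
b=cv2.resize(T['bgr'][215:255,390:430],None,fx=9.25,fy=9.25,interpolation=cv2.INTER_CUBIC)
a2=cv2.resize(S['bgr'][210:270,285:350],None,fx=4,fy=4,interpolation=cv2.INTER_CUBIC)
b2=cv2.resize(T['bgr'][160:220,295:355],None,fx=4,fy=4,interpolation=cv2.INTER_CUBIC)
o=np.zeros((600,800,3),np.uint8)
for im,(y,x) in((a,(0,0)),(b,(0,400)),(a2[:228],(372,0)),(b2[:228],(372,400))): o[y:y+im.shape[0],x:x+im.shape[1]]=im[:600-y,:800-x]
cv2.imwrite('pics/crop1.png',o)
E
```

```text
presS [190 194  24  39 633] [200.1 215.2]
presT [399 226  22  19 302] [408.6 235.2]
saucT [ 220  201   47   47 1751] [243. 224.]
((242.95835876464844, 224.0362091064453), (46.63935470581055, 47.44459533691406), 51.44670867919922) [510.7 222.   14. ]
sauc2T [ 182  270   48   48 1853] [205.3 293.6]
((205.23342895507812, 293.6442565917969), (47.506324768066406, 49.44143295288086), 32.19047164916992) [299.4 334.3  14. ]
saucS [ 372  187   40   35 1176] [393.5 203.8]
((398.2984924316406, 204.12179565429688), (34.117557525634766, 54.441139221191406), 97.37592315673828) [512.6 219.5  14. ]
potT [ 306  171   38   42 1103] [324.3 189.5]
```

View pics/crop1.png

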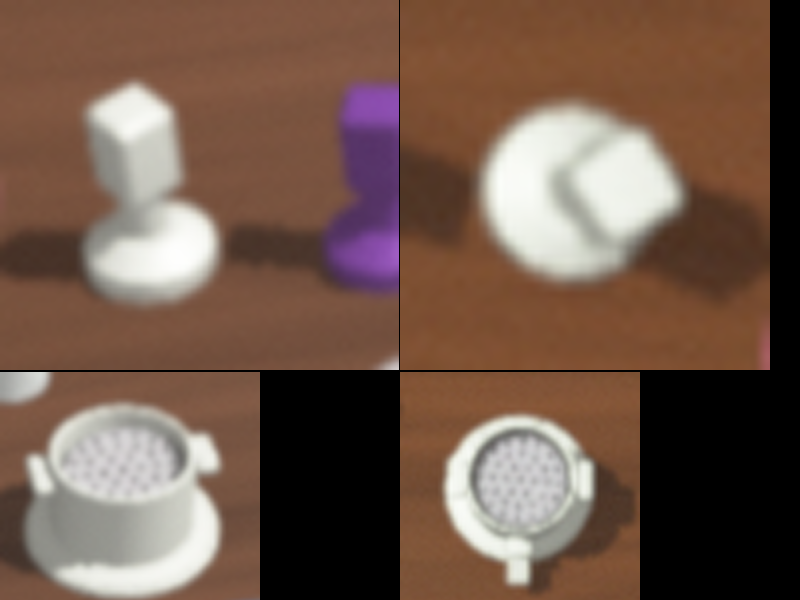

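The crop shows the presser's block top centred at top (414.2,234.8) and scene (197.6,199.0), its foot at top (408,235), and the pot rim centred at top (324.6,186.1) and scene (315.1,229.9). The plate is well inside the pot.

```bash
python3 - <<'E'
from h import *
S=cam('scene');T=cam('top')
ft=lambda x,y:(390+(x-400+.5)/9.25-.5,215+(y+.5)/9.25-.5)
fs=lambda x,y:(175+(x+.5)/5.7-.5,180+(y+.5)/5.7-.5)
ct=np.array([ray(T,*ft(*p),85)[:2] for p in((572,182),(634,130),(683,192),(622,243))])
cs=np.array([ray(S,*fs(*p),85)[:2] for p in((87,117),(135,83),(175,105),(127,138))])
for c in(ct,cs):
    d=np.roll(c,-1,0)-c; print('block',c.mean(0).round(1),np.hypot(*d.T).round(1),(np.degrees(np.arctan2(d[:,1],d[:,0]))%90).round(1))
print('foot',ray(T,*ft(571,191),12), ray(S,*fs(151,244),12))
print('pot',ray(T,324.6,186.1,62),ray(S,315.1,229.9,62))
# flange: top ellipse centre in scene / top
print('flange',ray(S,*(285+(122.5)/4-.5,210+(530-372)/4-.5),5),ray(T,295+(518-400)/4-.5,160+(487-372)/4-.5,5))
from scipy.spatial.transform import Rotation as Rn
print(Rn.from_euler('xyz',status.state()['tcp_rot']).as_matrix().round(3))
E
```

```text
block [ 469.9 -291.8] [25.9 24.5 25.4 24.4] [38.7 36.7 38.5 37.8]
block [ 471.3 -291.2] [29.2 25.2 28.4 24.2] [43.8 38.3 42.1 40. ]
foot [ 470.83811226 -291.67245229   12.        ] [ 471.57731637 -292.16908383   12.        ]
pot [619.91583275 -33.05811195  62.        ] [620.97945393 -34.33928211  62.        ]
flange [624.42280944 -34.50903682   5.        ] [622.42038724 -32.20208761   5.        ]
[[-0.    -0.959  0.285]
 [-0.     0.285  0.959]
 [-1.     0.    -0.   ]]
```

Request:
apply_moves --pt "0 -8 0 0 6.9" --pt "0 -8 0 0 6.9" --pt "0 -8 0 0 6.9" --pt "0 -8 0 0 6.9" --pt "0 -8 0 0 6.9" --pt "0 0 -45 2 0" --pt "0 0 -45 2 0" --pt "0 0 -45 2 0" --pt "0 0 -45 2 0" --pt "0 0 -45 2 0"

```text
t: 1.3
eef_pos: [328.1, 429.0, 265.7]
tcp_rot: [0.168, 1.571, 0.848]
ft_force: [1.1, 1.3, -0.6]
opening: 1.001
```

Request:
apply_moves --pt "0 0 -45 2 0" --pt "0 0 -45 2 0" --pt "0 0 -45 2 0" --pt "0 0 -45 2 0" --pt "0 0 -45 2 0" --pt "0 0 -45 2 0" --pt "0 0 0 0 0"

```text
t: 2.0
eef_pos: [509.1, 224.6, 265.4]
tcp_rot: [-1.284, 1.57, -0.609]
ft_force: [-0.8, 0.4, -0.5]
opening: 0.999
```

Request:
apply_moves --pt "0 0 -34 -32 0" --pt "0 0 -34 -32 0" --pt "0 0 -34 -32 0" --pt "0 0 -34 -32 0" --pt "0 0 -34 -32 0" --pt "0 0 -34 -32 0" --pt "0 0 -34 -32 0" --pt "0 0 -34 -32 0" --pt "0 0 -34 -32 0" --pt "0 0 -34 -32 0"

```text
t: 3.0
eef_pos: [470.8, -238.9, 265.8]
tcp_rot: [-0.491, 1.57, 0.189]
ft_force: [1.1, -0.4, 0.9]
opening: 1.0
```

Request:
apply_moves --pt "0 30 -37 -34 0" --pt "0 40 0 0 0" --pt "0 30 0 0 0" --pt "0 0 0 0 0" --pt "0 0 0 0 0"

```text
t: 3.5
eef_pos: [468.9, -280.2, 170.6]
tcp_rot: [1.25, 1.571, 1.93]
ft_force: [0.7, -1.1, -0.2]
opening: 1.002
```

```bash
cat >> h.py <<'E'
from scipy.spatial.transform import Rotation as Rn
def st():
    s=status.state(); M=Rn.from_euler('xyz',s['tcp_rot']).as_matrix(); return s,np.array(s['eef_pos']),M
def go(X):
    s,p,M=st(); print('t',s['t'],'p',p.round(1),'jaw',np.degrees(np.arctan2(M[1,2],M[0,2])).round(2),'xdir',M[:,0].round(4),'F',np.round(s['ft_force'],1),'M',np.round(s['moment'],2),'open',s['opening'],'delta tool',(M.T@(np.array(X)-p)).round(1))
E
python3 - <<'E'
from h import *
go([470.7,-291.6,58])
S=cam('scene'); T=cam('top')
a=cv2.resize(S['bgr'][130:250,150:270],None,fx=4,fy=4,interpolation=cv2.INTER_CUBIC)[:480,:400]
b=cv2.resize(T['bgr'][190:270,370:450],None,fx=5,fy=5,interpolation=cv2.INTER_CUBIC)
o=np.zeros((480,800,3),np.uint8); o[:,:400]=a; o[:400,400:]=b; cv2.imwrite('pics/a.png',o)
E
```

```text
t 3.5 p [ 468.9 -280.2  170.6] jaw 38.98 xdir [-1.e-04  2.e-04 -1.e+00] F [ 0.7 -1.1 -0.2] M [-0.06  0.01 -0.  ] open 1.0017618118889666 delta tool [112.6 -10.1  -5.8]
```

View pics/a.png

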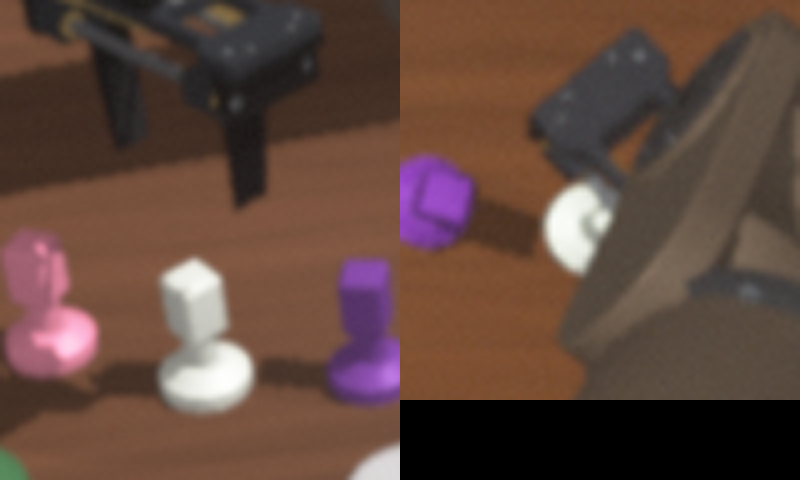

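The gripper is above the upright presser at scene (200,215), jaws aligned along the block's sides, and its neighbours are clear. I correct the position, go down and grip.

Request:
apply_moves --pt "0 0 -10 -6 0" --pt "0 30 0 0 0" --pt "0 30 0 0 0" --pt "0 25 0 0 0" --pt "0 18 0 0 0" --pt "0 10 0 0 0" --pt "0 0 0 0 0" --pt "0 0 0 0 0"

```text
t: 4.4
eef_pos: [470.6, -292.5, 57.9]
tcp_rot: [-1.295, 1.569, -0.615]
ft_force: [-0.3, 0.1, 0.3]
opening: 0.999
```

```bash
python3 - <<'E'
from h import *
go([470.7,-291.6,58])
E
```

```text
t 4.4 p [ 470.6 -292.5   57.9] jaw 38.95 xdir [ 1.1e-03 -8.0e-04 -1.0e+00] F [-0.3  0.1  0.3] M [ 0.01 -0.01 -0.05] open 0.9994860478091266 delta tool [-0.1  0.6  0.6]
```

Request:
apply_moves --pt "0.4 0 0 0 0" --pt "0.6 0 0 0 0" --pt "0.75 0 0 0 0" --pt "1 0 0 0 0" --pt "1 0 0 0 0" --pt "1 0 0 0 0" --pt "1 0 0 0 0" --pt "1 0 0 0 0"

```text
t: 5.2
eef_pos: [470.1, -291.9, 56.9]
tcp_rot: [1.183, 1.571, 1.863]
ft_force: [-0.2, -0.5, -0.1]
opening: 0.384
```

```bash
python3 - <<'E'
from h import *
go([470.7,-291.6,180])
E
```

```text
t 5.2 p [ 470.1 -291.9   56.9] jaw 38.95 xdir [-0.e+00  1.e-04 -1.e+00] F [-0.2 -0.5 -0.1] M [-0.03 -0.03  0.05] open 0.3839545423151402 delta tool [-1.231e+02 -1.000e-01  7.000e-01]
```

Request:
apply_moves --pt "1 0 0 0 0" --pt "1 0 0 0 0" --pt "1 0 0 0 0"

```text
t: 5.5
eef_pos: [470.1, -291.9, 56.9]
tcp_rot: [0.623, 1.571, 1.303]
ft_force: [-0.3, 0.7, 0.0]
opening: 0.299
```

Request:
apply_moves --pt "1 0 0 0 0" --pt "1 0 0 0 0" --pt "1 0 0 0 0"

```text
t: 5.8
eef_pos: [470.1, -291.9, 56.9]
tcp_rot: [0.848, 1.571, 1.528]
ft_force: [-0.3, 0.3, -0.6]
opening: 0.296
```

Request:
apply_moves --pt "1 -5 0 0 0" --pt "1 -20 0 0 0" --pt "1 -30 0 0 0" --pt "1 -30 0 0 0" --pt "1 -25 0 0 0" --pt "1 -10 0 0 0" --pt "1 0 0 0 0" --pt "1 0 0 0 0"

```text
t: 6.6
eef_pos: [469.7, -291.7, 176.0]
tcp_rot: [1.711, 1.57, 2.391]
ft_force: [0.4, 0.4, -2.1]
opening: 0.297
```

```bash
python3 - <<'E'
from h import *
go([620.5,-33.5,176.9])
S=cam('scene'); T=cam('top')
a=cv2.resize(S['bgr'][130:230,150:250],None,fx=4,fy=4,interpolation=cv2.INTER_CUBIC)
b=cv2.resize(T['bgr'][190:270,370:450],None,fx=5,fy=5,interpolation=cv2.INTER_CUBIC)
o=np.zeros((400,800,3),np.uint8); o[:,:400]=a; o[:400,400:]=b; cv2.imwrite('pics/b.png',o)
E
```

```text
t 6.6 p [ 469.7 -291.7  176. ] jaw 38.95 xdir [-9.e-04  9.e-04 -1.e+00] F [ 0.4  0.4 -2.1] M [-0.04  0.08 -0.02] open 0.29701703465979845 delta tool [ -0.8 106.  279.6]
```

View pics/b.png

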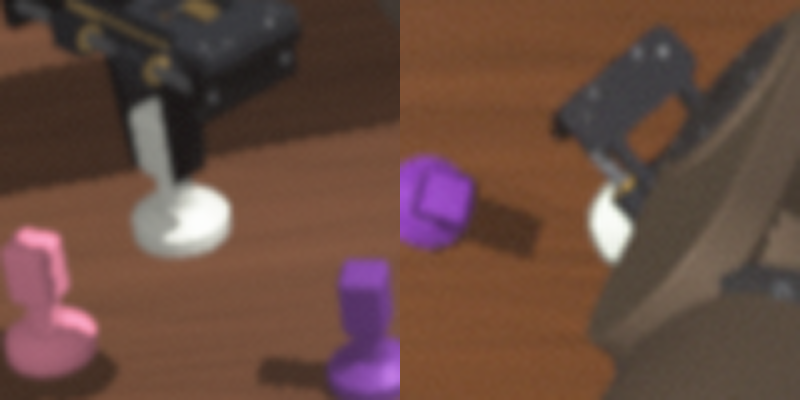

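The presser is held upright between the fingers (foot at scene crop (182,220)) and clear of the surface; the measured weight is about 2 N. On to the pot.

Request:
apply_moves --pt "1 0 6 16 0" --pt "1 0 10 26 0" --pt "1 0 15 40 0" --pt "1 0 15 40 0" --pt "1 0 15 40 0" --pt "1 0 15 40 0" --pt "1 0 14 36 0" --pt "1 0 10 26 0" --pt "1 0 6 16 0" --pt "1 0 0 0 0"

```text
t: 7.7
eef_pos: [621.6, -32.0, 175.9]
tcp_rot: [2.171, 1.569, 2.853]
ft_force: [-0.5, -0.8, -1.5]
opening: 0.297
```

Request:
apply_moves --pt "1 0 0 0 0" --pt "1 0 0 0 0"

```text
t: 7.9
eef_pos: [620.7, -34.6, 176.7]
tcp_rot: [2.443, 1.57, 3.121]
ft_force: [0.9, -0.6, -1.4]
opening: 0.3
```

```bash
python3 - <<'E'
from h import *
go([620.5,-33.5,176.9])
S=cam('scene'); T=cam('top')
a=cv2.resize(S['bgr'][180:280,265:365],None,fx=4,fy=4,interpolation=cv2.INTER_CUBIC)
b=cv2.resize(T['bgr'][150:230,285:365],None,fx=5,fy=5,interpolation=cv2.INTER_CUBIC)
o=np.zeros((400,800,3),np.uint8); o[:,:400]=a; o[:400,400:]=b; cv2.imwrite('pics/c.png',o)
E
```

```text
t 7.9 p [620.7 -34.6 176.7] jaw 38.89 xdir [-8.e-04  0.e+00 -1.e+00] F [ 0.9 -0.6 -1.4] M [-0.09 -0.03 -0.04] open 0.2999829726699891 delta tool [-0.2  0.9  0.5]
```

View pics/c.png

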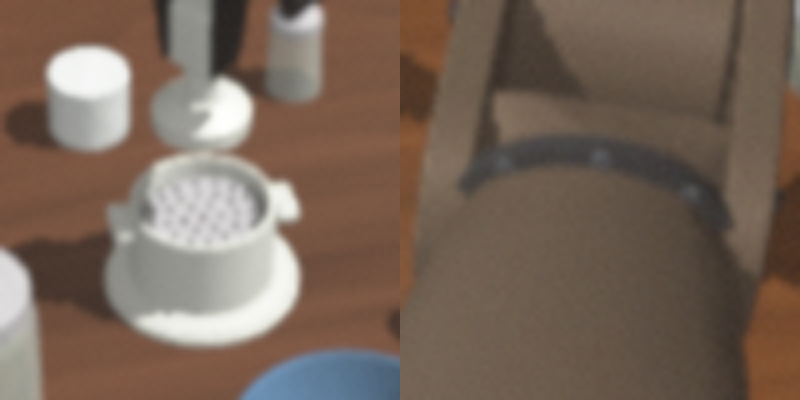

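Presser foot (crop (202,112)) hangs straight behind and above the pot mouth (crop (202,200)), as expected from the view angle. Down to just above the rim.

Request:
apply_moves --pt "1 15 1 0 0" --pt "1 25 0 0 0" --pt "1 12 0 0 0" --pt "1 4 0 0 0" --pt "1 0 0 0 0" --pt "1 0 0 0 0"

```text
t: 8.6
eef_pos: [621.0, -32.9, 121.8]
tcp_rot: [-0.762, 1.57, -0.082]
ft_force: [0.1, -0.3, -0.7]
opening: 0.297
```

Request:
apply_moves --pt "1 2 0 0 0" --pt "1 2 0 0 0" --pt "1 2 0 0 0" --pt "1 2 0 0 0" --pt "1 0 0 0 0"

```text
t: 9.1
eef_pos: [620.5, -32.7, 112.7]
tcp_rot: [2.123, 1.57, 2.803]
ft_force: [0.7, 0.3, -0.7]
opening: 0.297
```

Request:
apply_moves --pt "1 2 0 0 0" --pt "1 2 0 0 0" --pt "1 2 0 0 0" --pt "1 0 0 0 0"

```text
t: 9.5
eef_pos: [620.5, -32.7, 106.8]
tcp_rot: [1.675, 1.571, 2.354]
ft_force: [-0.4, 0.0, -1.6]
opening: 0.294
```

Request:
apply_moves --pt "1 2 0 0 0" --pt "1 1.5 0 0 0" --pt "1 1.5 0 0 0" --pt "1 0 0 0 0"

```text
t: 9.9
eef_pos: [620.6, -32.7, 102.0]
tcp_rot: [-0.29, 1.571, 0.39]
ft_force: [-0.9, 1.2, 2.4]
opening: 0.299
```

Request:
apply_moves --pt "1 1.5 0 0 0" --pt "1 1.5 0 0 0" --pt "1 0 0 0 0"

```text
t: 10.2
eef_pos: [620.6, -32.7, 98.8]
tcp_rot: [0.515, 1.571, 1.195]
ft_force: [-0.5, -0.4, 2.0]
opening: 0.302
```

Request:
apply_moves --pt "1 1.5 0 0 0" --pt "1 1.5 0 0 0" --pt "1 0 0 0 0"

```text
t: 10.5
eef_pos: [620.6, -32.7, 95.8]
tcp_rot: [0.136, 1.571, 0.816]
ft_force: [0.2, 0.3, 1.9]
opening: 0.299
```

Request:
apply_moves --pt "1 1 0 0 0" --pt "1 1 0 0 0" --pt "1 1 0 0 0" --pt "1 0 0 0 0"

```text
t: 10.9
eef_pos: [620.6, -32.7, 92.9]
tcp_rot: [0.025, 1.571, 0.705]
ft_force: [0.2, 1.0, 3.7]
opening: 0.301
```

Request:
apply_moves --pt "1 0.7 0 0 0" --pt "1 0.7 0 0 0" --pt "1 0 0 0 0"

```text
t: 11.2
eef_pos: [620.6, -32.7, 91.6]
tcp_rot: [-0.209, 1.571, 0.471]
ft_force: [-1.0, 0.8, 2.8]
opening: 0.3
```

```bash
python3 - <<'E'
from h import *
go([620.5,-33.5,82])
E
```

```text
t 11.2 p [620.6 -32.7  91.6] jaw 38.95 xdir [ 2.e-04  1.e-04 -1.e+00] F [-1.   0.8  2.8] M [0.1  0.23 0.  ] open 0.29979943126573705 delta tool [ 9.6 -0.5 -0.6]
```

Request:
apply_moves --pt "1 0.6 0 0 0" --pt "1 0.6 0 0 0" --pt "1 0 0 0 0"

```text
t: 11.5
eef_pos: [620.6, -32.7, 90.4]
tcp_rot: [0.168, 1.571, 0.848]
ft_force: [-0.2, 0.0, 4.7]
opening: 0.3
```

Request:
apply_moves --pt "1 0.4 0 0 0" --pt "1 0.3 0 0 0" --pt "1 0 0 0 0"

```text
t: 11.8
eef_pos: [620.6, -32.7, 89.8]
tcp_rot: [-0.397, 1.571, 0.282]
ft_force: [-0.4, 0.3, 5.8]
opening: 0.299
```

Request:
apply_moves --pt "1 0.3 0 0 0" --pt "1 0.3 0 0 0" --pt "1 0 0 0 0"

```text
t: 12.1
eef_pos: [620.6, -32.6, 89.7]
tcp_rot: [-0.296, 1.57, 0.384]
ft_force: [-2.7, 1.5, 9.4]
opening: 0.291
```

Request:
apply_moves --pt "1 0 0 0 0" --pt "1 0 0 0 0"

```text
t: 12.3
eef_pos: [620.7, -32.6, 89.7]
tcp_rot: [-0.399, 1.57, 0.28]
ft_force: [-2.6, 1.1, 11.0]
opening: 0.293
```

```bash
python3 - <<'E'
from h import *
go([620.5,-33.5,82])
E
```

```text
t 12.3 p [620.7 -32.6  89.7] jaw 38.94 xdir [ 5.e-04  2.e-04 -1.e+00] F [-2.6  1.1 11. ] M [ 0.26  0.66 -0.12] open 0.2928126753859129 delta tool [ 7.7 -0.6 -0.7]
```

```bash
python3 - <<'E'
from h import *
S=cam('scene'); go([620.5,-33.5,82])
a=cv2.resize(S['bgr'][190:265,275:355],None,fx=7,fy=7,interpolation=cv2.INTER_CUBIC)
cv2.imwrite('pics/d.png',a)
E
```

```text
t 12.35 p [620.6 -32.6  89.7] jaw 38.94 xdir [ 5.e-04  2.e-04 -1.e+00] F [-3.2  0.9 10.3] M [ 0.29  0.66 -0.1 ] open 0.2954815827140568 delta tool [ 7.7 -0.6 -0.7]
```

View pics/d.png

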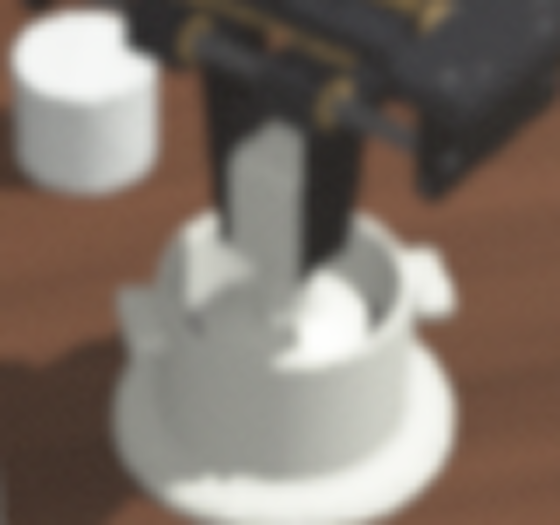

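The foot is seated centred inside the pot (right edge at scene 327.6, centre about 315 against the pot's 315.1). The force rose sharply with almost no travel, so the plate seems home; I lean harder in small steps.

Request:
apply_moves --pt "1 0.2 0 0 0" --pt "1 0 0 0 0"

```text
t: 12.55
eef_pos: [620.7, -32.6, 89.7]
tcp_rot: [-0.476, 1.57, 0.203]
ft_force: [-3.0, 1.5, 12.7]
opening: 0.292
```

```bash
python3 - <<'E'
from h import *
go([620.5,-33.5,82])
E
```

```text
t 12.55 p [620.7 -32.6  89.7] jaw 38.94 xdir [ 6.e-04  1.e-04 -1.e+00] F [-3.   1.5 12.7] M [ 0.25  0.73 -0.16] open 0.2919066443124205 delta tool [ 7.7 -0.6 -0.7]
```

Request:
apply_moves --pt "1 0.2 0 0 0" --pt "1 0 0 0 0" --pt "1 0 0 0 0" --pt "1 0 0 0 0" --pt "1 0 0 0 0"

```text
t: 13.05
eef_pos: [620.7, -32.6, 89.7]
tcp_rot: [-0.534, 1.57, 0.146]
ft_force: [-3.6, 2.0, 14.6]
opening: 0.29
```

Request:
apply_moves --pt "1 0 0 0 0" --pt "1 0 0 0 0" --pt "1 0 0 0 0" --pt "1 0 0 0 0" --pt "1 0 0 0 0"

```text
t: 13.55
eef_pos: [620.7, -32.6, 89.7]
tcp_rot: [-0.547, 1.57, 0.132]
ft_force: [-2.8, 1.3, 14.9]
opening: 0.293
```

Request:
apply_moves --pt "1 0 0 0 0"

```text
t: 13.65
eef_pos: [620.7, -32.6, 89.7]
tcp_rot: [-0.521, 1.57, 0.159]
ft_force: [-3.4, 1.3, 14.5]
opening: 0.295
```

```bash
python3 - <<'E'
from h import *
go([620.5,-33.5,82])
E
```

```text
t 13.65 p [620.7 -32.6  89.7] jaw 38.94 xdir [ 7.e-04  1.e-04 -1.e+00] F [-3.4  1.3 14.5] M [ 0.25  0.82 -0.11] open 0.2952126043772009 delta tool [ 7.7 -0.6 -0.7]
```

The push read 14.5–14.9 N on the sensor for over a second, about 16 N on the plate once the presser's weight is added. The height stayed at 89.7 mm throughout, so the plate is home. I lift off gently and move clear.

Request:
apply_moves --pt "1 -0.5 0 0 0" --pt "1 -1 0 0 0" --pt "1 -3 0 0 0" --pt "1 -10 0 0 0" --pt "1 -25 0 0 0" --pt "1 -25 0 0 0" --pt "1 -20 0 0 0" --pt "1 -8 0 0 0" --pt "1 0 0 0 0"

```text
t: 14.55
eef_pos: [620.9, -32.7, 182.2]
tcp_rot: [-0.791, 1.569, -0.111]
ft_force: [0.5, -0.2, -3.0]
opening: 0.294
```

```bash
python3 - <<'E'
from h import *
go([511.5,220.8,180])
S=cam('scene')
a=cv2.resize(S['bgr'][160:270,275:365],None,fx=5,fy=5,interpolation=cv2.INTER_CUBIC)
cv2.imwrite('pics/e.png',a)
E
```

```text
t 14.55 p [620.9 -32.7 182.2] jaw 38.95 xdir [ 1.9e-03 -2.0e-04 -1.0e+00] F [ 0.5 -0.2 -3. ] M [-0.03 -0.07  0.02] open 0.29385174395215846 delta tool [  2.  265.9  74.4]
```

View pics/e.png

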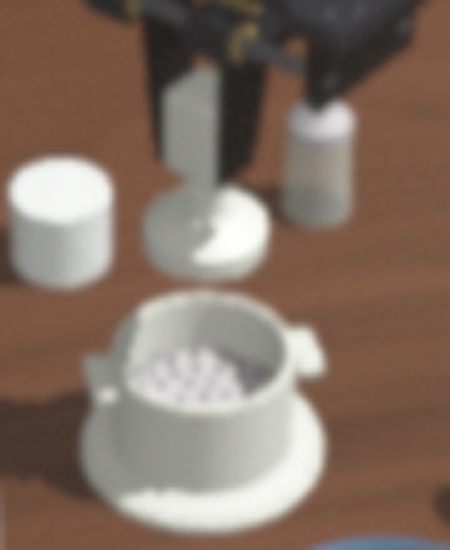

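The plate is clearly deeper in the pot now, and the presser (foot at crop (206,228)) still hangs straight in the grip. I check the plate's drop by its far edge in both pictures.

```bash
python3 - <<'E'
from h import *
S=cam('scene')
a=np.array([620.7,-33.5]); d=np.array([-.97,.243])
for z in(23,28,33,40,47,54): 
    p=np.r_[a+35.5*d,z]; print(z,proj(S,p).round(1))
print('foot ctr at lower face', proj(S,[620.9,-32.7,182.2-56.9+12]).round(1))
before=cv2.imread('pics/scene0.png'); now=S['bgr']
for n,i in(('before',before),('now',now)): print(n,i[218:242,314:319].mean((1,2)).round(0).astype(int).tolist())
go([511.5,220.8,180])
E
```

```text
23 [315.4 232.6]
28 [315.4 231. ]
33 [315.4 229.4]
40 [315.5 227.2]
47 [315.5 225. ]
54 [315.5 222.7]
foot ctr at lower face [316.1 204.1]
before [159, 177, 170, 159, 154, 161, 182, 196, 204, 206, 203, 203, 204, 205, 205, 201, 197, 200, 201, 202, 206, 208, 209, 211]
now [162, 178, 171, 160, 155, 152, 151, 151, 150, 150, 151, 158, 176, 195, 204, 203, 206, 209, 208, 208, 207, 206, 216, 219]
t 14.65 p [620.2 -32.7 180.4] jaw 38.95 xdir [-1.e-03  2.e-04 -1.e+00] F [ 0.3 -0.6 -2. ] M [-0.03  0.02  0.01] open 0.2925239702804183 delta tool [  0.6 265.4  74.8]
```

By its far edge, the plate dropped from about 50 mm to about 30 mm. Now to the saucer.

Request:
apply_moves --pt "1 0 15 4 0" --pt "1 0 30 9 0" --pt "1 0 42 12 0" --pt "1 0 44 12 0" --pt "1 0 44 12 0" --pt "1 0 40 11 0" --pt "1 0 30 9 0" --pt "1 0 20 6 0" --pt "1 0 0 0 0" --pt "1 0 0 0 0"

```text
t: 15.65
eef_pos: [511.6, 220.9, 180.6]
tcp_rot: [2.799, 1.57, -2.803]
ft_force: [-0.4, 0.2, -0.8]
opening: 0.293
```

Request:
apply_moves --pt "1 20 0 0 0" --pt "1 30 0 0 0" --pt "1 30 0 0 0" --pt "1 15 0 0 0" --pt "1 5 0 0 0" --pt "1 0 0 0 0" --pt "1 0 0 0 0"

```text
t: 16.35
eef_pos: [512.8, 220.3, 81.9]
tcp_rot: [-0.324, 1.57, 0.356]
ft_force: [-0.5, 0.0, -1.7]
opening: 0.292
```

```bash
python3 - <<'E'
from h import *
go([511.5,220.8,62.9])
S=cam('scene')
a=cv2.resize(S['bgr'][130:240,345:455],None,fx=5,fy=5,interpolation=cv2.INTER_CUBIC)
cv2.imwrite('pics/f.png',a)
s,p,M=st(); print(proj(S,[p[0],p[1],p[2]-56.9]),proj(S,[511.5,220.8,6]))
E
```

```text
t 16.35 p [512.8 220.3  81.9] jaw 38.92 xdir [ 1.e-03  4.e-04 -1.e+00] F [-0.5  0.  -1.7] M [-0.09  0.01 -0.03] open 0.292297779525599 delta tool [19.   1.2 -0.7]
[399.13864302 200.75034551] [398.28392307 206.19204216]
```

View pics/f.png

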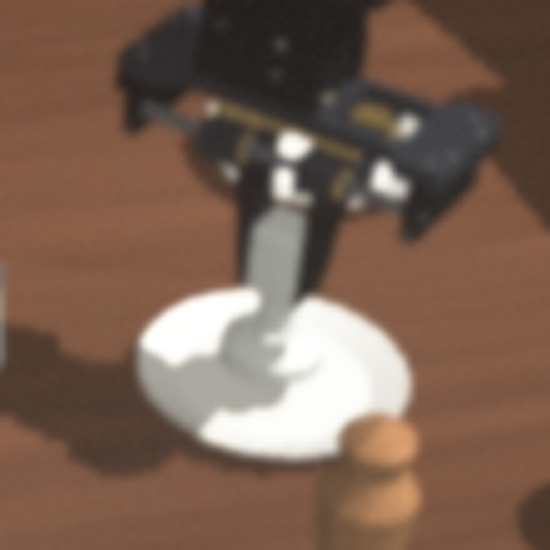

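The presser hangs over the saucer's well: foot at crop (270,345), saucer ellipse centre (275,374). Its edges lean as a true vertical should in this view (−0.14), so it is upright. A 2 mm correction, then gently down.

Request:
apply_moves --pt "1 5 2 0 0" --pt "1 5 0 0 0" --pt "1 4 0 0 0" --pt "1 1 0 0 0" --pt "1 1 0 0 0" --pt "1 0 0 0 0"

```text
t: 17.0
eef_pos: [511.0, 222.1, 65.1]
tcp_rot: [1.995, 1.571, 2.675]
ft_force: [0.2, 0.2, -1.1]
opening: 0.294
```

Request:
apply_moves --pt "1 1 0 0 0" --pt "1 0.7 0 0 0" --pt "1 0 0 0 0"

```text
t: 17.3
eef_pos: [511.0, 222.1, 63.5]
tcp_rot: [1.471, 1.571, 2.15]
ft_force: [-0.1, 0.1, -1.4]
opening: 0.297
```

Request:
apply_moves --pt "1 0.7 0 0 0" --pt "1 0 0 0 0"

```text
t: 17.5
eef_pos: [511.1, 222.1, 63.0]
tcp_rot: [-0.092, 1.57, 0.587]
ft_force: [-0.8, -0.8, 0.5]
opening: 0.292
```

Request:
apply_moves --pt "1 0.3 0 0 0" --pt "1 0 0 0 0" --pt "1 0 0 0 0"

```text
t: 17.8
eef_pos: [511.1, 222.1, 62.9]
tcp_rot: [-0.239, 1.57, 0.44]
ft_force: [-1.8, -0.5, 3.8]
opening: 0.294
```

Request:
apply_moves --pt "0.68 0 0 0 0" --pt "0.65 0 0 0 0" --pt "0.6 0 0 0 0" --pt "0.5 0 0 0 0" --pt "0.4 0 0 0 0" --pt "0.3 0 0 0 0" --pt "0.2 0 0 0 0" --pt "0.1 0 0 0 0" --pt "0.1 0 0 0 0" --pt "0.1 0 0 0 0"

```text
t: 18.8
eef_pos: [511.0, 222.1, 62.5]
tcp_rot: [0.408, 1.571, 1.088]
ft_force: [0.4, 0.0, -0.3]
opening: 0.89
```

Request:
apply_moves --pt "0.1 0 0 0 0" --pt "0.1 -5 0 0 0" --pt "0.1 -15 0 0 0" --pt "0.1 -30 0 0 0" --pt "0.1 -40 0 0 0" --pt "0.1 -40 0 0 0" --pt "0.1 -40 0 0 0" --pt "0.1 -10 0 0 0" --pt "0.1 0 0 0 0" --pt "0.1 0 0 0 0"

```text
t: 19.8
eef_pos: [510.5, 221.9, 241.5]
tcp_rot: [2.706, 1.569, -2.897]
ft_force: [0.0, 0.9, -0.8]
opening: 0.898
```

Request:
apply_moves --pt "0.1 0 20 0 0" --pt "0.1 0 40 0 0" --pt "0.1 0 40 0 0" --pt "0.1 0 40 0 0" --pt "0.1 0 20 0 0" --pt "0.1 0 0 0 0" --pt "0.1 0 0 0 0" --pt "0.1 0 0 0 0"

```text
t: 20.6
eef_pos: [410.9, 345.7, 241.7]
tcp_rot: [3.117, 1.57, -2.487]
ft_force: [0.1, -0.6, 0.8]
opening: 0.897
```

```bash
python3 - <<'E'
from h import *
go([511.5,220.8,62.9])
S=cam('scene');T=cam('top')
a=cv2.resize(S['bgr'][150:270,285:445],None,fx=5,fy=5,interpolation=cv2.INTER_CUBIC)[:560]
cv2.imwrite('pics/g.png',np.vstack([cv2.resize(a,(600,420)),cv2.copyMakeBorder(cv2.resize(T['bgr'][185:265,205:365],None,fx=2.25,fy=2.25,interpolation=cv2.INTER_CUBIC),0,0,0,240,0)]))
E
```

```text
t 20.6 p [410.9 345.7 241.7] jaw 38.91 xdir [-1.e-03 -8.e-04 -1.e+00] F [ 0.1 -0.6  0.8] M [-0.09  0.    0.01] open 0.8969137934109613 delta tool [ 178.8 -160.4    0. ]
```

View pics/g.png

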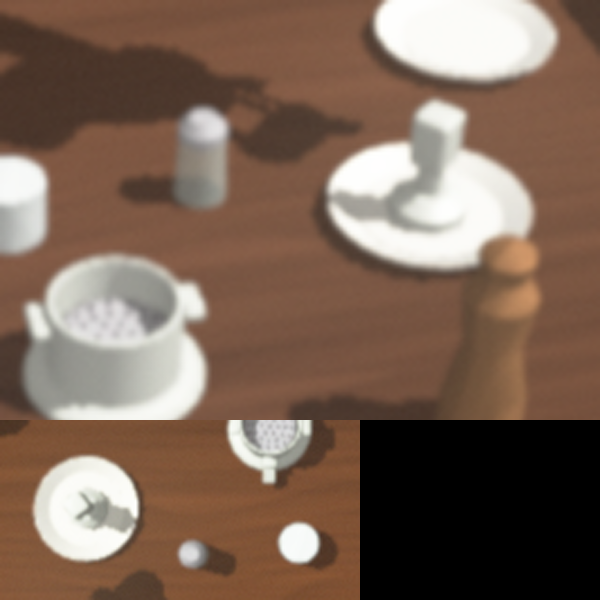

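The presser stands upright near the middle of the saucer's well (picture (430,205)). The plate lies deep and looks level in the pot (110,315), shaker, tin and mill stand where they did, and the arm is clear. I hand the job in.

```bash
python3 -c "
from h import *
env.job_done(); go([0,0,0])"
```

```text
the job is handed in; nothing more can be done
the job is handed in; nothing more can be done
```

I pressed the sieve plate down to its stop, stood the white presser on the farther saucer, and handed the job in at about 20.6 s. No verdict was reported.

- **Pressing:** I leaned on the plate at about 16 N for 1.1 s (14.5–14.9 N on the sensor plus the presser's weight). The height did not change while I pushed, so the plate was home. Its upper face was about 33 mm above the sideboard by the arm, about 30 mm by the camera.
- **Plate drop:** by its far edge in the scene pictures, the plate went from about 50 mm to about 30 mm. That edge includes the starting tilt, so the drop at the centre is less exact. I judged the plate level by eye and did not measure it. A sideways force of about 3 N showed during the push and was gone once I lifted off.
- **Saucer:** contact was gentle, with a last reading of about 4 N before I let go. The release point was (511, 222) mm. My two measurements of the saucer's middle were (511, 222) and (513, 220) mm, so the presser should be within about 3 mm of it.
- **Last look:** the presser was upright and let go, the arm was well clear, and the mill, shaker and tin looked unmoved. I did not check the other bystanders again at the end.

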